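Put away the returned spare parts

ROBOT

A 6-joint arm with a two-finger parallel gripper is mounted at the origin on the work surface. World frame = base frame: x ahead of the robot, y to its left, z up, the work surface at z = 0. Lengths are in mm, angles in rad, forces in N, time in s.
With the tool pointing down it reaches from about 350 to 775 mm from the base axis. Payload 7.3 kg.
Tool frame: the origin (TCP) lies midway between the tips of the shut fingers; the grasp point (between the pads) lies 19 mm behind it; x points along the fingers, y is the direction in which the jaws open and shut, and the axes are right-handed (so a half turn about x gives the same grasp; the last joint's range is limited). The gripper opens to 92 mm and grips with 3 to 60 N. Pads are 19 mm wide; open, the fingers measure 130 mm over their backs; the gripper's body (75 mm by 190 mm) begins 47 mm behind the grasp point.
Start: joints at [1.042, 0.342, 1.524, -0, 1.275, -0.146], TCP at [196.085, 487.027, 226.741] pointing down, gripper open.
Joint ranges: [-2.53, 2.53], [-0.77, 2.02], [0.04, 2.7], [-1, 4.14], [0.28, 2.66], [-3.11, 3.11]. Speed limits (rad/s): [2.57, 2.57, 3.14, 3.14, 3.14, 3.14].

INTERFACE

Orientations are given as [roll, pitch, yaw] about the fixed x, y, z axes, in that order (R = Rz(yaw) Ry(pitch) Rx(roll)).
In Python, from plant import bot gives the robot as it stands. The module is installed in compiled form; this text tells all that it offers.
- The arm moves only by the shell command python3 -m handwheel 'ROWS' [OPENING]. ROWS is JSON, a list that holds one entry, the list of rows, each a list of 4 numbers: the shift along the tool's x, y, z in cm, then the turn about the tool's x in rad. A call has 1 to 8 rows; each row shifts and turns the commanded pose from where the row before left it, along the tool's axes as they then stand; what a row does not reach is not made up. A row lasts 1/12 s, in which the tool goes at most 41.7 mm and 7.16 degrees, less where a joint would pass 70% of its speed; a pose out of reach is approached as far as the arm can. A call is refused whole if a number of a shift passes 4.17 or a number of a turn 0.125, either way. A call with a gripper value outside its range is refused whole. OPENING is the opening, from 0 (shut) to 1 (fully open), set as the call begins (- or left out, the last holds). The fingers move at their own pace and stop on an object; the grip force is fixed at half the most. Time passes only in rows, so rows that do not move let the fingers close. It gives the time, the measured TCP pose, the force and the opening at its end, in the units of the state.
- bot.get_obs(): the state, without advancing time (a new reading comes with each control period).
- bot.capture(name): name is "scene" or "top"; returns (picture, depth): 420x560x3 uint8, red, green, blue; 420x560 float32, mm along the optical axis (not along the pixel's ray), 0 where there is no reading.
- bot.camera_model(name): a dict with "fx", "fy", "cx", "cy" (pixels), "dist_coeffs" ([k1, k2, p1, p2, k3] as OpenCV has them; the pictures are not rectified), "position" and "rotation" of the camera in the world. Camera axes: x right, y down, z forward; pixel columns grow to the right and rows downward; lengths in mm; the calibration is good to about 2 mm. A picture is of the moment at which its call begins. camera_model takes no time and is no camera call.
- bot.close_job(): hands the job in, once; it reports no verdict.
Trained networks look in the newest picture that a camera, given by its name, has taken for a name from the list of things; names that differ only in an ending like _2 or _b are one class to them, and where a whole thing is asked for, a point or a joint stands for the part that bears it (a point fixed in the world has none). Each returns a list of dicts, best first, with "conf" (0 to 1); they miss things now and then, are a little off and sometimes report something else, mostly with a low value. They report only what shows in the picture. A call takes as long as a camera call. They do not tell look-alikes from the thing itself.
- bot.find_in(camera, label): "bbox" ([left, top, width, height] in pixels, round what is visible of it).
- bot.spot_point(camera, label): "point" ([column, row] in pixels: a listed point, or the origin of a listed thing).
The state is a dict: "time": time; "joint_positions": joint angles; "dq": joint speeds; "tau": joint torques, N m; "tool_pos": TCP position; "tcp_rot": TCP orientation; "contact_force": force on the tool from outside, world axes, zero at the start; "moment": the same for the moment, N m; "grip_width": finger opening in mm.
Only numpy, scipy, OpenCV 4.12 (cv2) and the standard library are available. Lean on these libraries where they do the work, as an engineer would, in place of code of your own. Each camera call takes 0.05 s, during which the arm holds its last target.

TASK

Put the four returned items away: lay the plug charger flat on the floor of the blue bin that already holds plug chargers, and the round puck flat on the floor of the blue bin that already holds pucks, each beside its like and not on top of it. On the white sloping rack lay the long flat carton first, straight up the slope, centred across the rack, with its lower end against the lip, then lay the short flat carton on top of it, straight and centred too, overlapping it like a roof shingle so that its lower end lies at the black line. Leave the mug, the tape roll and the parcel where they are.

Things in the scene. Friction and masses are not known exactly. Their poses are not given: they have to be found in the camera images.
- long_carton_center (a point): The long one of two: flat kraft-brown closed carton, 110 long (x) x 50 wide (y) x 14 thick (z), 60 g; a small white label on its upper face near one end. The point is its centre, 7 above its underside. Starts lying flat, its long axis within 0.5 rad of the world x axis. (mm)
- short_carton_center (a point): The short one of two: flat kraft-brown closed carton, 75 long (x) x 50 wide (y) x 14 thick (z), 45 g; a small white label on its upper face near one end. The point is its centre, 7 above its underside. Starts lying flat, its long axis within 0.5 rad of the world x axis. (mm)
- plug_center (a point): Plug charger: a white rounded block, 45 long (x) x 38 wide (y) x 28 high (z), with two steel pins 18 long side by side on its +x end, lying flat at any yaw, 60 g. The point is the centre of the block, 14 above its underside. (mm)
- puck_center (a point): Round puck (a charging pad): a white disc 52 in diameter, 16 high, with a thin grey ring on its face, lying flat, 50 g. The point is its centre, 8 above its underside; z is the disc's axis. (mm)
- bin_plugs_free (a point): Charger bin: blue open bin, fixed, 170 (x) x 150 (y) outside, walls 4; back wall (+x) 55 high, sides 45, front 24 (sides too, first 48). At its back two fixed plug chargers like the loose one. Point: top of its floor (4 above the bench), mid free front part; front wall 51 off (-x), side walls 71 off (+-y), stock 54+ off (+x). x points to the bin's back, z up; askew up to 0.17 rad. (mm)
- bin_pucks_free (a point): Puck bin: blue open bin, fixed, 170 (x) x 150 (y) outside, walls 4; back wall (+x) 55 high, sides 45, front 24 (sides too, first 48). At its back two fixed pucks like the loose one. Point: top of its floor (4 above the bench), mid free front part; front wall 51 off (-x), side walls 71 off (+-y), stock 54+ off (+x). x points to the bin's back, z up; askew up to 0.17 rad. (mm)
- rack_foot (a point): Rack: fixed white deck, 130 wide (y), 150 long, rising 15 degrees away from the robot, no sides; lip 13 high on its low near edge; black line across it 45 up from the lip. Point: on the deck at the lip's inner foot, mid-width, 16 above the bench; x up the slope, y across, z out of the deck. Laid right, carton centres are 55 and 82.5 up, 7 and 21 off the deck. Cartons do not slide. (mm)
- mug: Bystander: white ceramic mug with a handle, 80 across, 95 high, to the robot's right; origin at the centre of its underside. (mm)
- tape: Bystander: a roll of tan tape lying flat, 100 across, 48 high, to the robot's left; origin at the centre of its underside. (mm)
- parcel: Bystander: closed kraft parcel, 110 x 80 x 60 high, far to the left; origin at the centre of its underside. (mm)
Not all that is in view belongs to the job. What is shaped like the part that bears long_carton_center but orange is not meant.

How it is judged (in metres and radians):
At the end, for the whole second after the job is handed in: Long carton on the rack deck, lower end within 14 mm of the lip; short carton on top of it, lower end within 12 mm of the line; both centred within 15 mm and straight within 10 degrees. Charger and puck flat on their own bins' floors. All released and at rest (x of long_carton_center in the frame of rack_foot between 0.045 and 0.069 m and y of long_carton_center in the frame of rack_foot between -0.015 and 0.015 m and z of long_carton_center in the frame of rack_foot between 0.002 and 0.012 m and angle between the x axis of long_carton_center and the x axis of rack_foot, either way round below 0.17 rad and x of short_carton_center in the frame of rack_foot between 0.0705 and 0.0945 m and y of short_carton_center in the frame of rack_foot between -0.015 and 0.015 m and z of short_carton_center in the frame of rack_foot between 0.016 and 0.027 m and angle between the x axis of short_carton_center and the x axis of rack_foot, either way round below 0.2 rad and x of plug_center in the frame of bin_plugs_free between -0.055 and 0.09 m and y of plug_center in the frame of bin_plugs_free between -0.071 and 0.071 m and z of plug_center in the frame of bin_plugs_free between 0.005 and 0.021 m and x of puck_center in the frame of bin_pucks_free between -0.055 and 0.09 m and y of puck_center in the frame of bin_pucks_free between -0.071 and 0.071 m and z of puck_center in the frame of bin_pucks_free between 0.003 and 0.013 m and linear speed of each of long_carton, short_carton, plug, puck below 0.02 m/s); the robot touches nothing.
It fails at once if the mug is moved by more than 30 mm or tipped over (distance of mug from where it was at the start of the episode above 0.03 m or angle between mug's own z axis and vertical above 0.5 rad).
It fails at once if the tape is moved by more than 30 mm or tipped over (distance of tape from where it was at the start of the episode above 0.03 m or angle between tape's own z axis and vertical above 0.5 rad).
It fails at once if the parcel is moved by more than 30 mm or tipped over (distance of parcel from where it was at the start of the episode above 0.03 m or angle between parcel's own z axis and vertical above 0.5 rad).
It also fails if it takes over 90 s, if anything falls off the work surface, if the arm or the gripper's body presses on something with over 40 N, if the wrist force passes 120 N, or if a joint passes its speed limit or range.

## Working session

There is one attempt and no reset: what is moved stays moved. The work goes in short steps, Python scripts to look and compute and a shell command to move; the robot and the scene stay as the last step left them, time stands still between calls to the robot, and variables do not carry over. Pictures are saved under pics/ and viewed, and the job is handed in when it is done.

```bash
ls; mkdir -p pics; python3 - <<'E'
from plant import bot
import cv2,numpy as np
o=bot.get_obs(); print({k:np.round(v,3).tolist() for k,v in o.items()})
for c in("scene","top"):
    p,d=bot.capture(c); cv2.imwrite(f"pics/{c}0.png",p[:,:,::-1]); m=bot.camera_model(c); print(c,m)
    for n in ["long_carton_center","short_carton_center","plug_center","puck_center","bin_plugs_free","bin_pucks_free","rack_foot"]:
        print(n,[(np.round(x["point"]).tolist(),round(x["conf"],2)) for x in bot.spot_point(c,n)])
print(bot.get_obs()["time"])
E
```

```text
pics
{'time': 0.0, 'joint_positions': [1.042, 0.343, 1.525, 0.0, 1.275, -0.146], 'dq': [-0.0, -0.001, -0.001, 0.003, -0.002, -0.0], 'tau': [0.001, -43.126, -24.423, 0.072, 0.056, -0.0], 'tool_pos': [195.864, 486.666, 226.024], 'tcp_rot': [-1.719, 1.569, -2.101], 'contact_force': [1.233, 0.07, -0.166], 'moment': [0.041, -0.002, 0.018], 'grip_width': 91.481}
scene {'fx': 528.8532956209539, 'fy': 528.8532956209539, 'cx': 275.88985576586265, 'cy': 217.21657067198313, 'dist_coeffs': array([-0.0180581,  0.       ,  0.       ,  0.       ,  0.       ]), 'position': array([1062.198638  ,  653.67724801, 1047.60304044]), 'rotation': array([-2.44379516, -0.0107396 ,  2.45820694])}
long_carton_center [([217.0, 122.0], 0.83), ([246.0, 166.0], 0.75)]
short_carton_center [([352.0, 262.0], 0.65), ([403.0, 321.0], 0.34)]
plug_center [([277.0, 191.0], 0.81)]
puck_center [([314.0, 226.0], 0.57)]
bin_plugs_free [([205.0, 185.0], 0.72)]
bin_pucks_free [([248.0, 240.0], 0.73)]
rack_foot [([310.0, 285.0], 0.9)]
top {'fx': 471.4789952557708, 'fy': 471.4789952557708, 'cx': 281.34453934990927, 'cy': 209.8559152377262, 'dist_coeffs': array([-0.11044072,  0.        ,  0.        ,  0.        ,  0.        ]), 'position': array([ 2.99222229e+02, -8.28806429e-01,  1.51920068e+03]), 'rotation': array([-2.98038741e+00,  1.39780478e-03, -1.58141502e+00])}
long_carton_center [([346.0, 238.0], 0.78), ([408.0, 253.0], 0.65)]
short_carton_center [([218.0, 243.0], 0.79)]
plug_center [([302.0, 240.0], 0.62)]
puck_center [([258.0, 240.0], 0.63)]
bin_plugs_free [([350.0, 195.0], 0.76)]
bin_pucks_free [([278.0, 190.0], 0.9)]
rack_foot [([216.0, 203.0], 0.56)]
0.8
```

View pics/scene0.png

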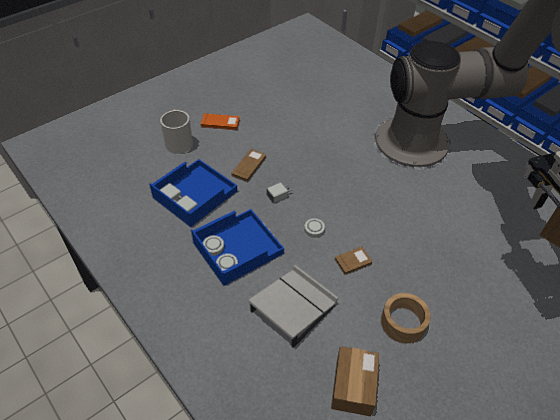

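View pics/top0.png

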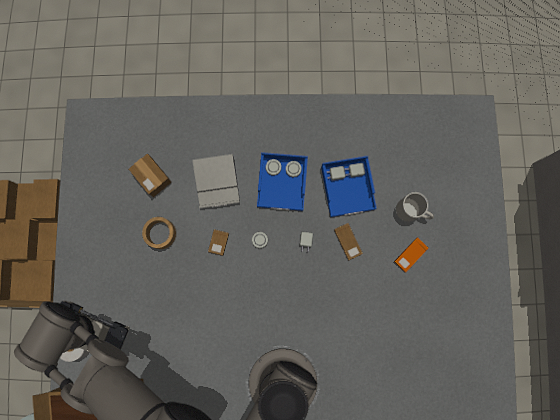

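Lookalikes for the long carton are orange carton at scene (220,121) / top (410,254) and brown carton at scene (249,165) / top (347,241). The brown one is the target. For the short carton, scene (353,261) / top (219,242) is the target, and the tape (403,321) and parcel (357,378) are not. For the charger (279,191) and puck (314,227), the stock in the bins also looks alike.

```bash
cat > h.py <<'E'
from plant import bot
import cv2,numpy as np
from scipy.spatial.transform import Rotation as Rn
def cloud(c,p,d):
    m=bot.camera_model(c); K=np.array([[m['fx'],0,m['cx']],[0,m['fy'],m['cy']],[0,0,1]])
    v,u=np.mgrid[0:420,0:560]
    q=cv2.undistortPoints(np.stack([u,v],-1).reshape(-1,1,2).astype(float),K,m['dist_coeffs']).reshape(420,560,2)
    R=Rn.from_euler('xyz',m['rotation']).as_matrix()
    P=np.dstack([q,np.ones((420,560))])*d[...,None]
    return P@R.T+m['position']
def project(c,X):
    m=bot.camera_model(c); K=np.array([[m['fx'],0,m['cx']],[0,m['fy'],m['cy']],[0,0,1]])
    R=Rn.from_euler('xyz',m['rotation']).as_matrix()
    r=cv2.Rodrigues(R.T)[0]; t=-R.T@m['position']
    return cv2.projectPoints(np.array(X,float).reshape(-1,3),r,t,K,m['dist_coeffs'])[0].reshape(-1,2)
E
python3 - <<'E'
from h import *
for c in("scene","top"):
    p,d=bot.capture(c); W=cloud(c,p,d); np.savez(f"{c}0.npz",p=p,d=d,W=W)
    pts={'scene':dict(bench=(330,160),long=(246,166),short=(353,263),plug=(277,191),puck=(314,228)),'top':dict(bench=(280,300),long=(346,240),short=(219,243),plug=(306,240),puck=(260,240))}[c]
    for n,(u,v) in pts.items():
        w=W[v-3:v+4,u-3:u+4].reshape(-1,3); print(c,n,np.median(w,0).round(1),w.std(0).round(1))
    im=p[:,:,::-1].copy()
    cv2.imwrite(f"pics/crop_{c}.png",cv2.resize(im[100:340,130:430] if c=="scene" else im[145:275,130:440],None,fx=2.5,fy=2.5,interpolation=cv2.INTER_CUBIC))
E
```

```text
scene bench [243.2 -89.9  -0.5] [7.4 7.2 2.3]
scene long [ 453.1 -208.    12.8] [6.8 7.9 2.7]
scene short [452.3 213.8  13.1] [5.7 5.3 2. ]
scene plug [453.8 -70.4  27. ] [ 86.2 102.6 144.3]
scene puck [454.5  76.6  15.4] [5.9 5.4 2.1]
top bench [256.   6.   2.] [6.3 6.4 3. ]
top long [ 443.4 -207.3   16.3] [ 21.4  29.9 212.6]
top short [438.4 199.1  16.5] [6.3 6.4 3.3]
top plug [443.8 -78.6  28.7] [6.4 6.3 2.8]
top puck [446.5  67.8  18.3] [6.4 6.4 3. ]
```

View pics/crop_scene.png

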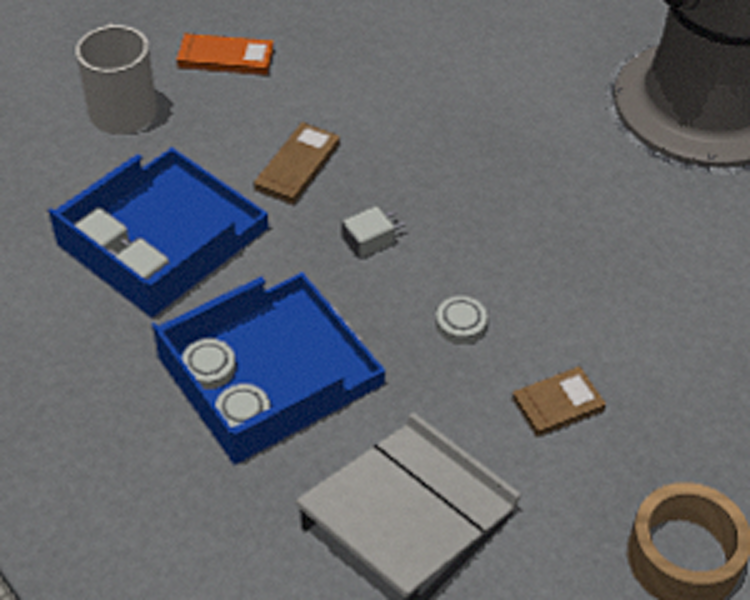

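View pics/crop_top.png

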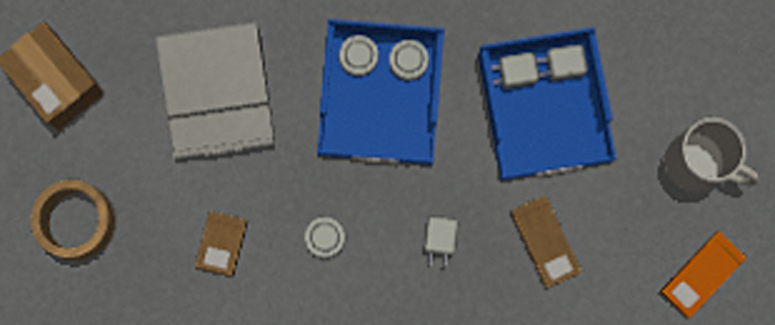

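```bash
cat >> h.py <<'E'
def rayplane(c,uv,z):
    m=bot.camera_model(c); K=np.array([[m['fx'],0,m['cx']],[0,m['fy'],m['cy']],[0,0,1]])
    q=cv2.undistortPoints(np.array(uv,float).reshape(-1,1,2),K,m['dist_coeffs']).reshape(-1,2)
    R=Rn.from_euler('xyz',m['rotation']).as_matrix()
    D=np.c_[q,np.ones(len(q))]@R.T; s=(z-m['position'][2])/D[:,2]
    return m['position']+D*s[:,None]
E
python3 - <<'E'
from h import *
seeds={'scene':dict(long=(246,168),short=(348,263),plug=(277,188),puck=(314,226)),'top':dict(long=(346,238),short=(219,237),plug=(306,239),puck=(260,240))}
hz=dict(long=14,short=14,plug=28,puck=16)
for c in seeds:
    f=np.load(f"{c}0.npz"); p=f['p'];W=f['W']
    hsv=cv2.cvtColor(p,cv2.COLOR_RGB2HSV); g=p.max(2)
    for n,(u,v) in seeds[c].items():
        win=p[v-22:v+23,u-22:u+23].astype(int)
        if n in('plug','puck'): m=(win.min(2)>(135 if c=='scene' else 135))
        else:
            bg=hsv[v-22:v+23,u-22:u+23]; m=((bg[...,1]>70)&(bg[...,0]<30))|(win.min(2)>140)
        m=m.astype(np.uint8)
        m=cv2.morphologyEx(m,cv2.MORPH_CLOSE,np.ones((3,3)))
        k,l,st,ce=cv2.connectedComponentsWithStats(m,connectivity=4); i=l[22,22]
        yy,xx=np.where(l==i)
        X=rayplane(c,np.c_[xx+u-22,yy+v-22],hz[n])[:,:2]
        print(c,n,i,len(xx),'cen px',(xx.mean()+u-22).round(1),(yy.mean()+v-22).round(1),'mean',X.mean(0).round(1),'rect',[np.round(t,1) for t in cv2.minAreaRect(X.astype(np.float32))])
f=np.load('top0.npz');
for c in('scene','top'):
    f=np.load(c+'0.npz');p=f['p'];u,v=dict(scene=(314,226),top=(260,240))[c]; print(p[v-10:v+11:2,u-14:u+15:2].min(2))
E
```

```text
scene long 1 578 cen px 248.4 164.8 mean [ 445.4 -207. ] rect [array([ 444.2, -207.6]), array([118. ,  54.5]), np.float64(23.5)]
scene short 1 607 cen px 353.1 260.1 mean [446.3 207.7] rect [array([444.9, 208.2]), array([55.4, 80.1]), np.float64(75.9)]
scene plug 1 155 cen px 276.9 189.1 mean [450.5 -75.7] rect [array([450.3, -75.9]), array([34.6, 41.8]), np.float64(82.3)]
scene puck 1 244 cen px 314.1 225.7 mean [449.8  71.4] rect [array([449.6,  71.3]), array([49.8, 47.1]), np.float64(86.7)]
top long 1 543 cen px 347.8 241.3 mean [ 439.7 -213.5] rect [array([ 438.6, -214. ]), array([112.2,  51.5]), np.float64(23.1)]
top short 1 378 cen px 218.0 242.2 mean [441.3 203.1] rect [array([441.8, 202.8]), array([51.4, 76.3]), np.float64(75.3)]
top plug 1 129 cen px 306.0 238.5 mean [448.7 -78.6] rect [array([448.9, -78.8]), array([33. , 39.2]), np.float64(82.2)]
top puck 1 184 cen px 259.4 239.2 mean [449.4  69.9] rect [array([449.2,  70.4]), array([47.8, 45.2]), np.float64(44.6)]
[[113 114 109 107 108 113 105 110 110 108 110 112 108 112 107]
 [115 112 108 110 102 120 136 139 135 113 107 1
[... 577 characters left out ...]
 108]]
[[ 92  92  93  97  92  95  94  94  92  94  92  98  99  92 100]
 [ 94  96  95  95  91 111 139 144 134  89  97  96  95  95  97]
 [ 96  97  94  93 145 127 109 117 111 154  80  97  94  97  96]
 [ 95  98  99 104 138 122 152 150 146  99 150  93  97  96 100]
 [ 98 101  97 146  98 151 147 148 149 135 156  87  95  92  96]
 [ 98  99  96 158  83 150 148 148 147 136 156  77  96  96  95]
 [ 96  94  97 100 137 154 147 149 152 100 158  94  98  95  94]
 [100  98  95  93 157 119 117 128  98 141  96  94  97  95  95]
 [ 99  97  94  99  93 143 157 143 162  91  92  97  99  99  98]
 [ 96  96  95  97  97  86  53  59  83  99  99  97  95  94  96]
 [ 99  98  96  98  95  97  99 100 100  99  96  94  98  98  98]]
```

```bash
python3 - <<'E'
from h import *
for c,(u0,v0,w,h) in dict(scene=(240,255,110,95),top=(185,145,65,70)).items():
    p=np.load(c+'0.npz')['p'][:,:,::-1]
    s=7 if c=='scene' else 8
    cv2.imwrite(f"pics/rack_{c}.png",cv2.resize(p[v0:v0+h,u0:u0+w],None,fx=s if c=='top' else 6,fy=s if c=='top' else 6,interpolation=cv2.INTER_CUBIC))
E
```

```text
(no output)
```

View pics/rack_scene.png

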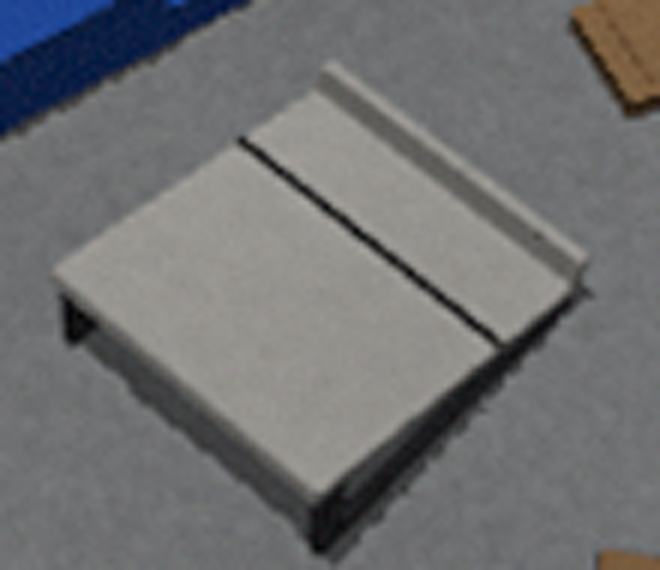

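View pics/rack_top.png

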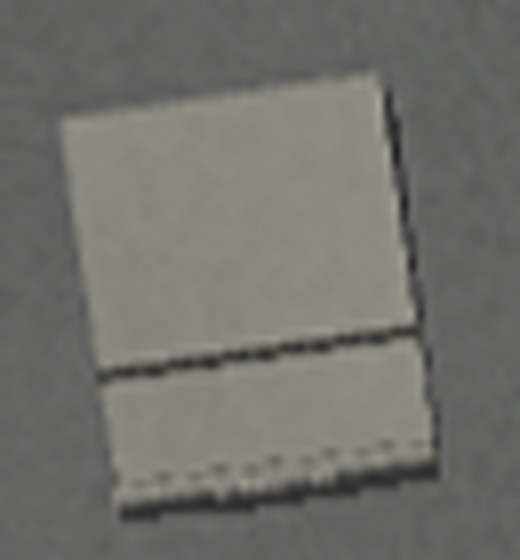

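```bash
python3 - <<'E'
from h import *
from scipy.optimize import least_squares
ob={'scene':(6,240,255,[((55,275),150,-65),((315,497),150,65),((240,138),45,-65),((500,345),45,65),((318,92),0,-65),((573,285),0,65)]),
'top':(8,185,145,[((62,122),150,65),((380,75),150,-65),((102,377),45,65),((418,330),45,-65)])}
a=np.radians(15)
def res(v,cs):
    r=[]
    for c in cs:
        s,u,w,L=ob[c]
        R=Rn.from_euler('z',v[2]).as_matrix()@Rn.from_euler('y',-a).as_matrix()
        X=[R@[x,y,0]+[v[0],v[1],16] for _,x,y in L]
        px=np.array([[u+(q[0]+.5)/s-.5,w+(q[1]+.5)/s-.5] for q,_,_ in L])
        r.append((project(c,X)-px).ravel())
    return np.concatenate(r)
for cs in (['scene'],['top'],['scene','top']):
    s=least_squares(res,[480,200,0],args=(cs,),x_scale=[1,1,.01]); print(cs,s.x.round(3),s.fun.round(1))
for c,n in (('scene','p'),):
    pass
for c in('scene','top'):
  for l in ('bin_plugs_free','bin_pucks_free'):
    u={'scene':dict(bin_plugs_free=(205,185),bin_pucks_free=(248,240)),'top':dict(bin_plugs_free=(350,195),bin_pucks_free=(278,190))}[c][l]
    print(c,l,rayplane(c,[u],4).round(0))
E
```

```text
['scene'] [5.70187e+02 2.02700e+02 1.36000e-01] [-0.7 -0.7  0.7 -0.2  0.1  0.5  0.3  0.3 -0.5 -0.3  0.1  0.5]
['top'] [5.69612e+02 1.99966e+02 1.36000e-01] [-0.1 -0.2  0.  -0.2 -0.   0.2  0.1  0.2]
['scene', 'top'] [5.69958e+02 2.02111e+02 1.34000e-01] [-0.8 -1.1  0.4 -0.5 -0.   0.2  0.1  0.  -0.5 -0.6 -0.1  0.3 -0.7 -0.3
 -0.5 -0.2 -0.7  0.  -0.5  0.1]
scene bin_plugs_free [[ 579. -226.    4.]]
scene bin_pucks_free [[602.  -4.   4.]]
top bin_plugs_free [[ 593. -227.    4.]]
top bin_pucks_free [[612.   9.   4.]]
```

```bash
python3 - <<'E'
from h import *
from scipy.optimize import least_squares
B={'pucks':[(328,21),(444,28),(318,157),(433,164)],'plugs':[(480,45),(596,28),(502,180),(615,160)]}
M=[(115,75,51),(115,-75,51),(-55,75,20),(-55,-75,20)]
for n,L in B.items():
    px=np.array(L)/2.5+[130,145]
    f=lambda v:(project('top',[Rn.from_euler('z',v[2]).as_matrix()@m+[v[0],v[1],4] for m in M])-px).ravel()
    s=least_squares(f,[600,0,0],x_scale=[1,1,.01]);print(n,s.x.round(3),s.fun.round(1))
E
```

```text
pucks [ 6.0058e+02 -2.8290e+00 -8.2000e-02] [-0.3  0.2 -0.1  0.6 -0.1 -0.6  0.5 -0.1]
plugs [ 5.84501e+02 -2.25304e+02  1.49000e-01] [ 0.3  0.3 -0.4  0.  -0.1 -0.5  0.3  0.2]
```

```bash
cat >> h.py <<'E'
def go(x,y,z=None,jaw=None):
    o=bot.get_obs(); R=Rn.from_euler('xyz',o['tcp_rot']).as_matrix(); t=o['tool_pos']
    phi=np.degrees(np.arctan2(R[1,1],R[0,1]))
    print('t',round(o['time'],2),'tcp',np.round(t,1),'jawdeg',round(phi,1),'down',R[:,0].round(3),'grip',round(o['grip_width'],1),'F',np.round(o['contact_force'],1),'q',np.round(o['joint_positions'],2))
    Rt=R
    if jaw is not None:
        d=(jaw-phi+90)%180-90; print('turn about tool x',round(-np.radians(d),3))
        Rt=R@Rn.from_euler('x',-np.radians(d)).as_matrix()
        # note: shift given in axes AFTER turn
    w=np.array([x,y,t[2] if z is None else z])-t
    print('shift cm (after turn)',(Rt.T@w/10).round(2))
E
python3 -c "
from h import *
go(449.5,71,150,85)
print(rayplane('top',[(159,231)],48))"
```

```text
t 0.9 tcp [196.1 487.  226.7] jawdeg 68.1 down [ 0.  0. -1.] grip 91.7 F [ 0.2 -0.  -0.2] q [ 1.04  0.34  1.52 -0.    1.28 -0.15]
turn about tool x -0.296
shift cm (after turn) [  7.67 -39.24  28.87]
[[474.8938274 386.4935023  48.       ]]
```

```bash
python3 -m handwheel '[[[0,0,0,-0.1],[0,0,0,-0.1],[0,0,0,-0.1],[0,-2.8,2.06,0],[0,-2.8,2.06,0],[0,-2.8,2.06,0],[0,-2.8,2.06,0],[0,-2.8,2.06,0]]]' 0.9
python3 -m handwheel '[[[0,-2.8,2.06,0],[0,-2.8,2.06,0],[0,-2.8,2.06,0],[0,-2.8,2.06,0],[0,-2.8,2.06,0],[0,-2.8,2.06,0],[0,-2.8,2.06,0],[0,-2.8,2.06,0]]]'
python3 -c "
from h import *
go(449.5,71,4,85)"
```

```text
time: 1.57
tool_pos: [287.6, 337.7, 226.8]
tcp_rot: [0.736, 1.57, 0.654]
contact_force: [0.4, 0.6, 0.2]
grip_width: 82.6
time: 2.23
tool_pos: [433.5, 100.5, 227.0]
tcp_rot: [0.333, 1.57, 0.25]
contact_force: [0.3, 0.5, 0.7]
grip_width: 82.7
t 2.23 tcp [433.5 100.5 227. ] jawdeg 85.2 down [ 0.001  0.    -1.   ] grip 82.7 F [0.3 0.5 0.7] q [ 0.06  0.19  1.73  0.    1.22 -1.43]
turn about tool x 0.004
shift cm (after turn) [22.3  -2.8   1.83]
```

```bash
python3 -m handwheel '[[[0,0,0,0],[0,0,0,0]]]'
python3 -c "
from h import *
go(449.5,71,4,85)"
```

```text
time: 2.4
tool_pos: [433.4, 100.9, 226.6]
tcp_rot: [2.416, 1.57, 2.33]
contact_force: [0.2, 0.0, 0.3]
grip_width: 82.6
t 2.4 tcp [433.4 100.9 226.6] jawdeg 85.0 down [-0.  0. -1.] grip 82.6 F [0.2 0.  0.3] q [ 0.06  0.2   1.73  0.    1.22 -1.43]
turn about tool x 0.001
shift cm (after turn) [22.26 -2.84  1.87]
```

```bash
python3 -m handwheel '[[[2,-1.42,0.93,0],[2,-1.42,0.93,0],[3.6,0,0,0],[3.6,0,0,0],[3.6,0,0,0],[3.6,0,0,0],[2.5,0,0,0],[0,0,0,0]]]'
python3 - <<'E'
from h import *
go(449.5,71,6,85)
p,d=bot.capture('scene'); cv2.imwrite('pics/s1.png',cv2.resize(p[160:290,230:410,::-1],None,fx=4,fy=4,interpolation=cv2.INTER_CUBIC))
E
```

```text
time: 3.07
tool_pos: [445.2, 73.6, 13.9]
tcp_rot: [-3.105, 1.562, 3.097]
contact_force: [-1.6, 0.5, 0.4]
grip_width: 82.8
t 3.07 tcp [445.2  73.6  13.9] jawdeg 85.3 down [-0.009  0.    -1.   ] grip 82.8 F [-1.6  0.5  0.4] q [-0.01  0.52  1.96  0.    0.66 -1.5 ]
turn about tool x 0.006
shift cm (after turn) [ 0.79 -0.22  0.46]
```

View pics/s1.png

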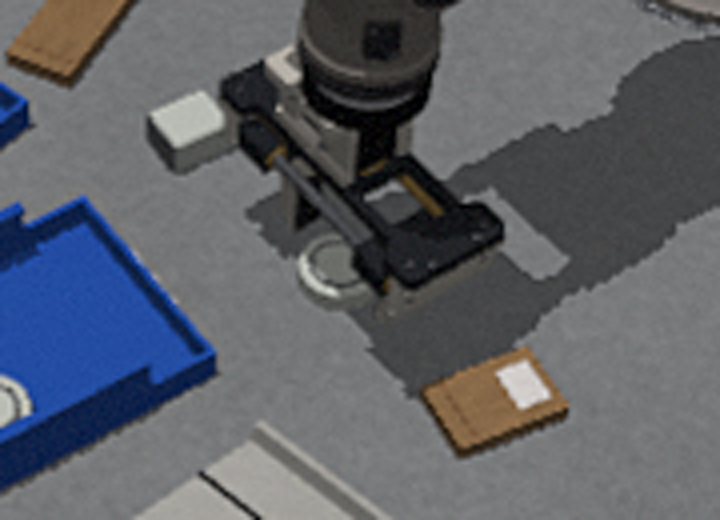

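The puck (crop 335,270) sits between the open fingers, slightly forward of them. I'll correct this and close.

```bash
python3 -m handwheel '[[[0.4,-0.2,0.45,0],[0.4,0,0,0],[0,0,0,0]]]'
python3 -m handwheel '[[[0,0,0,0],[0,0,0,0],[0,0,0,0],[0,0,0,0],[0,0,0,0],[0,0,0,0]]]' 0
python3 -c "
from h import *
go(600,-3,100,85)"
```

```text
time: 3.37
tool_pos: [454.5, 70.1, 10.7]
tcp_rot: [0.107, 1.568, 0.025]
contact_force: [-0.4, -0.5, 0.1]
grip_width: 82.6
time: 3.87
tool_pos: [453.5, 69.9, 9.9]
tcp_rot: [0.343, 1.57, 0.26]
contact_force: [-0.0, -0.0, 2.4]
grip_width: 50.7
t 3.87 tcp [453.5  69.9   9.9] jawdeg 85.3 down [ 0.  0. -1.] grip 50.7 F [-0.  -0.   2.4] q [-0.01  0.54  1.95  0.    0.65 -1.5 ]
turn about tool x 0.004
shift cm (after turn) [-9.01 -5.99 15.24]
```

```bash
python3 -m handwheel '[[[-3,0,0,0],[-3,0,0,0],[-3,0,0,0],[0,0,0,0]]]'
python3 -c "
from h import *
go(600,-3,100,85)"
```

```text
time: 4.2
tool_pos: [456.4, 70.0, 104.4]
tcp_rot: [0.074, 1.562, -0.009]
contact_force: [2.8, 0.6, -0.2]
grip_width: 50.7
t 4.2 tcp [456.4  70.  104.4] jawdeg 85.3 down [ 0.009 -0.    -1.   ] grip 50.7 F [ 2.8  0.6 -0.2] q [-0.01  0.37  1.87  0.    0.89 -1.5 ]
turn about tool x 0.005
shift cm (after turn) [ 0.57 -6.02 14.94]
```

Held. Move over the puck bin.

```bash
python3 -m handwheel '[[[0,-1.2,3,0],[0,-1.2,3,0],[0,-1.2,3,0],[0,-1.2,3,0],[0,-1.2,3,0],[0,0,0,0],[0,0,0,0]]]'
python3 -c "
from h import *
go(600,-3,12,85)"
```

```text
time: 4.78
tool_pos: [598.2, -3.1, 98.3]
tcp_rot: [3.004, 1.569, 2.92]
contact_force: [-1.5, -0.4, -1.3]
grip_width: 50.6
t 4.78 tcp [598.2  -3.1  98.3] jawdeg 85.2 down [-0.001  0.    -1.   ] grip 50.6 F [-1.5 -0.4 -1.3] q [-0.13  0.6   1.48  0.    1.06 -1.62]
turn about tool x 0.003
shift cm (after turn) [8.63 0.02 0.19]
```

```bash
python3 -m handwheel '[[[3,0,0,0],[3,0,0,0],[1.5,0,0,0],[0.8,0,0,0],[0,0,0,0],[0,0,0,0]]]'
python3 -c "
from h import *
go(600,-3,14,85)"
```

```text
time: 5.28
tool_pos: [597.7, -1.9, 17.1]
tcp_rot: [0.864, 1.571, 0.781]
contact_force: [-0.1, 0.3, -0.3]
grip_width: 50.6
t 5.28 tcp [597.7  -1.9  17.1] jawdeg 85.3 down [ 0.  0. -1.] grip 50.6 F [-0.1  0.3 -0.3] q [-0.13  0.7   1.55  0.    0.89 -1.62]
turn about tool x 0.005
shift cm (after turn) [ 0.31 -0.09  0.24]
```

```bash
python3 -m handwheel '[[[0.3,0,0,0],[0,0,0,0],[0,0,0,0]]]'
python3 -m handwheel '[[[0,0,0,0],[0,0,0,0],[0,0,0,0],[-1,0,0,0],[-3,0,0,0],[-3,0,0,0],[-3,0,0,0],[0,0,0,0]]]' 0.75
python3 - <<'E'
from h import *
go(449.5,-77,110,82.3)
E
```

```text
time: 5.53
tool_pos: [598.3, -2.3, 14.5]
tcp_rot: [0.017, 1.569, -0.066]
contact_force: [0.9, -0.6, -0.9]
grip_width: 50.5
time: 6.2
tool_pos: [601.4, -2.7, 121.0]
tcp_rot: [-0.043, 1.559, -0.126]
contact_force: [1.1, 0.4, 1.2]
grip_width: 69.0
t 6.2 tcp [601.4  -2.7 121. ] jawdeg 85.3 down [ 0.012 -0.001 -1.   ] grip 69.0 F [1.1 0.4 1.2] q [-0.13  0.57  1.46  0.    1.1  -1.62]
turn about tool x 0.052
shift cm (after turn) [  0.93  -9.4  -14.07]
```

```bash
python3 -m handwheel '[[[0,0,0,0.052],[0,-1.9,-2.8,0],[0,-1.9,-2.8,0],[0,-1.9,-2.8,0],[0,-1.9,-2.8,0],[0,-1.9,-2.8,0],[0,0,0,0],[0,0,0,0]]]'
python3 - <<'E'
from h import *
go(449.5,-77,8,82.3)
p,d=bot.capture('top'); cv2.imwrite('pics/t2.png',cv2.resize(p[145:275,230:390,::-1],None,fx=4,fy=4,interpolation=cv2.INTER_CUBIC))
E
```

```text
time: 6.87
tool_pos: [445.6, -78.2, 114.4]
tcp_rot: [-0.002, 1.57, -0.139]
contact_force: [1.1, -0.1, 0.9]
grip_width: 68.9
t 6.87 tcp [445.6 -78.2 114.4] jawdeg 82.2 down [ 0.001 -0.    -1.   ] grip 68.9 F [ 1.1 -0.1  0.9] q [-0.34  0.35  1.87  0.    0.92 -1.78]
turn about tool x -0.003
shift cm (after turn) [10.64  0.17  0.36]
```

View pics/t2.png

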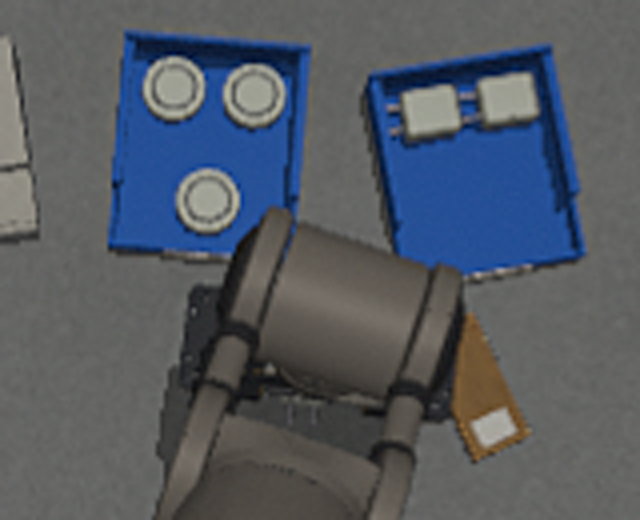

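The puck lies flat in its bin at crop (208,200). Descend on the charger.

```bash
python3 -m handwheel '[[[2,0.17,0.36,0],[3,0,0,0],[3,0,0,0],[2,0,0,0],[0.6,0,0,0],[0,0,0,0],[0,0,0,0]]]'
python3 -m handwheel '[[[0,0,0,0],[0,0,0,0],[0,0,0,0],[0,0,0,0],[0,0,0,0]]]' 0
python3 - <<'E'
from h import *
go(584,-226,90,82.3)
E
```

```text
time: 7.5
tool_pos: [451.3, -76.3, 8.2]
tcp_rot: [-0.035, 1.57, -0.169]
contact_force: [0.5, -0.1, -0.2]
grip_width: 68.9
time: 7.92
tool_pos: [450.5, -76.6, 8.2]
tcp_rot: [-0.176, 1.57, -0.311]
contact_force: [0.0, -1.0, 1.2]
grip_width: 40.5
t 7.92 tcp [450.5 -76.6   8.2] jawdeg 82.3 down [ 0.001 -0.    -1.   ] grip 40.5 F [ 0.  -1.   1.2] q [-0.34  0.54  1.96  0.    0.64 -1.77]
turn about tool x -0.0
shift cm (after turn) [ -8.15 -13.02  15.24]
```

```bash
python3 -m handwheel '[[[0,0,0,0],[0,0,0,0],[-3,0,0,0],[-3,0,0,0],[-3,0,0,0],[0,0,0,0]]]'
python3 - <<'E'
from h import *
go(584,-226,90,98)
E
```

```text
time: 8.42
tool_pos: [452.9, -77.3, 102.2]
tcp_rot: [-0.184, 1.562, -0.319]
contact_force: [0.9, 0.4, -1.5]
grip_width: 37.5
t 8.42 tcp [452.9 -77.3 102.2] jawdeg 82.3 down [ 0.008 -0.003 -1.   ] grip 37.5 F [ 0.9  0.4 -1.5] q [-0.34  0.37  1.88  0.    0.88 -1.77]
turn about tool x -0.274
shift cm (after turn) [  1.37 -16.55  10.9 ]
```

```bash
python3 -m handwheel '[[[0,-2.17,2.5,0],[0,-2.17,2.5,0],[0,-2.17,2.5,0],[0,-2.17,2.5,0],[0,-2.17,2.5,0],[0,-2.17,2.5,0],[0,0,0,0],[0,0,0,0]]]'
python3 - <<'E'
from h import *
go(584,-226,12.5,82.3)
E
```

```text
time: 9.08
tool_pos: [581.2, -226.5, 96.0]
tcp_rot: [2.709, 1.569, 2.573]
contact_force: [-0.2, -0.3, -1.4]
grip_width: 37.6
t 9.08 tcp [ 581.2 -226.5   96. ] jawdeg 82.2 down [-0.002  0.001 -1.   ] grip 37.6 F [-0.2 -0.3 -1.4] q [-0.49  0.64  1.4   0.    1.1  -1.93]
turn about tool x -0.002
shift cm (after turn) [8.35 0.08 0.28]
```

```bash
python3 -m handwheel '[[[2,0,0.3,0],[3,0,0,0],[2,0,0,0],[1,0,0,0],[0.4,0,0,0],[0,0,0,0]]]'
python3 - <<'E'
from h import *
go(584,-226,12.5,82.3)
E
```

```text
time: 9.58
tool_pos: [583.3, -224.8, 13.5]
tcp_rot: [2.706, 1.568, 2.571]
contact_force: [0.7, -0.6, -0.0]
grip_width: 37.4
t 9.58 tcp [ 583.3 -224.8   13.5] jawdeg 82.3 down [-0.002  0.001 -1.   ] grip 37.4 F [ 0.7 -0.6 -0. ] q [-0.49  0.75  1.46  0.    0.94 -1.93]
turn about tool x 0.0
shift cm (after turn) [ 0.1  -0.11  0.09]
```

Release, rise, and go to the long carton. Its jaw direction is 90+23.3 = 113.3°.

```bash
python3 -m handwheel '[[[0,0,0,0],[0,0,0,0],[0,0,0,0],[-1,0,0,0],[-3,0,0,0],[-3,0,0,0],[-3,0,0,0],[0,0,0,0]]]' 0.75
python3 - <<'E'
from h import *
go(441.5,-211,110,113.3)
E
```

```text
time: 10.25
tool_pos: [587.6, -227.7, 121.6]
tcp_rot: [-0.351, 1.558, -0.485]
contact_force: [1.8, -0.7, 0.9]
grip_width: 68.5
t 10.25 tcp [ 587.6 -227.7  121.6] jawdeg 82.3 down [ 0.011 -0.006 -1.   ] grip 68.5 F [ 1.8 -0.7  0.9] q [-0.49  0.62  1.37  0.    1.14 -1.93]
turn about tool x -0.541
shift cm (after turn) [  0.99   7.32 -12.77]
```

```bash
python3 -m handwheel '[[[0,0,0,-0.11],[0,0,0,-0.11],[0,0,0,-0.11],[0,0,0,-0.11],[0,0,0,-0.1],[0,0,0,0]]]'
python3 -m handwheel '[[[0,1.8,-3.1,0],[0,1.8,-3.1,0],[0,1.8,-3.1,0],[0,1.8,-3.1,0],[0,0,0,0],[0,0,0,0]]]'
python3 - <<'E'
from h import *
go(441.5,-211,5,113.3)
p,d=bot.capture('top'); cv2.imwrite('pics/t3.png',cv2.resize(p[145:275,230:390,::-1],None,fx=4,fy=4,interpolation=cv2.INTER_CUBIC))
p,d=bot.capture('scene'); cv2.imwrite('pics/s3.png',cv2.resize(p[110:270,140:340,::-1],None,fx=4,fy=3.75,interpolation=cv2.INTER_CUBIC))
E
```

```text
time: 10.75
tool_pos: [584.4, -226.1, 114.4]
tcp_rot: [-0.799, 1.57, -0.391]
contact_force: [0.1, 0.1, 0.3]
grip_width: 69.0
time: 11.25
tool_pos: [440.8, -208.5, 114.4]
tcp_rot: [-0.387, 1.571, 0.014]
contact_force: [0.9, 0.2, 0.6]
grip_width: 68.5
t 11.25 tcp [ 440.8 -208.5  114.4] jawdeg 113.0 down [ 0.  0. -1.] grip 68.5 F [0.9 0.2 0.6] q [-0.6   0.4   1.78  0.    0.96 -2.57]
turn about tool x -0.006
shift cm (after turn) [10.94 -0.26 -0.03]
```

View pics/t3.png

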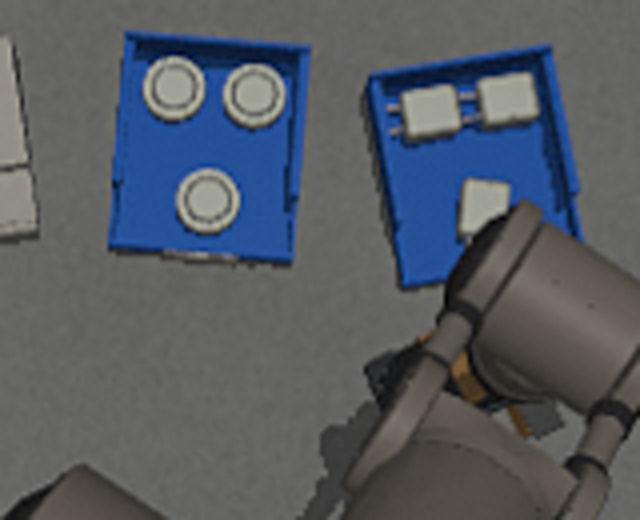

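View pics/s3.png

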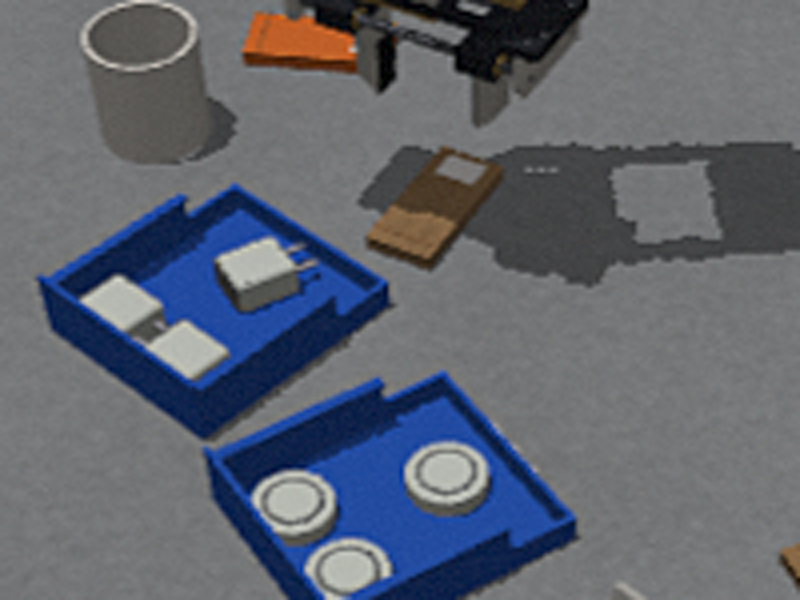

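The charger lies flat in its bin (scene crop 260,270), and the puck at (445,475) is fine. The brown carton is at (435,210), under the fingers' line. Descend.

```bash
python3 -m handwheel '[[[2,-0.26,0,0],[3,0,0,0],[3,0,0,0],[2,0,0,0],[0.8,0,0,0],[0.2,0,0,0],[0,0,0,0],[0,0,0,0]]]'
python3 - <<'E'
from h import *
go(441.5,-211,4.5,113.3)
E
```

```text
time: 12.02
tool_pos: [444.2, -211.7, 4.7]
tcp_rot: [-0.96, 1.569, -0.554]
contact_force: [0.1, -0.2, -0.1]
grip_width: 68.8
t 12.02 tcp [ 444.2 -211.7    4.7] jawdeg 113.2 down [ 0.002 -0.001 -1.   ] grip 68.8 F [ 0.1 -0.2 -0.1] q [-0.6   0.58  1.87  0.    0.69 -2.58]
turn about tool x -0.001
shift cm (after turn) [ 0.02  0.17 -0.22]
```

```bash
python3 -m handwheel '[[[0,0.15,-0.2,0],[0,0,0,0],[0,0,0,0],[0,0,0,0],[0,0,0,0],[0,0,0,0],[0,0,0,0]]]' 0
python3 - <<'E'
from h import *
go(441.5,-211,4.5,113.3)
p,d=bot.capture('scene'); cv2.imwrite('pics/s4.png',cv2.resize(p[110:230,190:340,::-1],None,fx=5,fy=5,interpolation=cv2.INTER_CUBIC))
E
```

```text
time: 12.6
tool_pos: [441.0, -210.8, 4.5]
tcp_rot: [-0.982, 1.569, -0.577]
contact_force: [-0.4, -1.1, 6.0]
grip_width: 49.8
t 12.6 tcp [ 441.  -210.8    4.5] jawdeg 113.2 down [ 0.001 -0.001 -1.   ] grip 49.8 F [-0.4 -1.1  6. ] q [-0.6   0.58  1.87  0.    0.68 -2.58]
turn about tool x -0.001
shift cm (after turn) [-0.   -0.04  0.04]
```

View pics/s4.png

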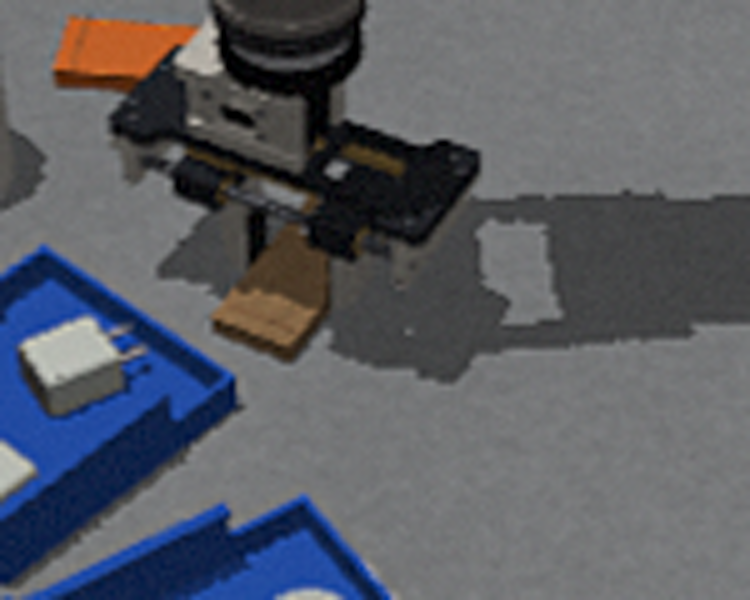

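```bash
python3 -m handwheel '[[[-2,0,0,0],[-3,0,0,0],[-3,0,0,0],[-3,0,0,0],[-2,0,0,0],[0,0,0,0]]]'
python3 - <<'E'
from h import *
go(625.6,209,120,97.7)
E
```

```text
time: 13.15
tool_pos: [442.6, -211.8, 137.9]
tcp_rot: [-0.995, 1.563, -0.589]
contact_force: [0.5, -0.7, -0.6]
grip_width: 49.7
t 13.15 tcp [ 442.6 -211.8  137.9] jawdeg 113.2 down [ 0.007 -0.004 -1.   ] grip 49.7 F [ 0.5 -0.7 -0.6] q [-0.6   0.37  1.75  0.    1.01 -2.58]
turn about tool x 0.271
shift cm (after turn) [ 1.72 39.26 23.77]
```

```bash
python3 -m handwheel '[[[0,0,0,0.09],[0,0,0,0.09],[0,0,0,0.091],[0,0,0,0],[0,2.6,1.58,0],[0,2.6,1.58,0],[0,2.6,1.58,0],[0,2.6,1.58,0]]]'
python3 -m handwheel '[[[0,2.6,1.58,0],[0,2.6,1.58,0],[0,2.6,1.58,0],[0,2.6,1.58,0],[0,2.6,1.58,0],[0,2.6,1.58,0],[0,2.6,1.58,0],[0,2.6,1.58,0]]]'
python3 - <<'E'
from h import *
go(625.6,209,120,97.7)
E
```

```text
time: 13.82
tool_pos: [489.2, -97.7, 132.9]
tcp_rot: [2.565, 1.569, 2.701]
contact_force: [-0.2, -0.3, -0.6]
grip_width: 49.4
time: 14.48
tool_pos: [586.6, 125.6, 132.6]
tcp_rot: [3.068, 1.569, -3.078]
contact_force: [-0.3, 0.2, -0.9]
grip_width: 49.5
t 14.48 tcp [586.6 125.6 132.6] jawdeg 97.9 down [-0.002 -0.    -1.   ] grip 49.5 F [-0.3  0.2 -0.9] q [ 0.08  0.56  1.44  0.    1.14 -1.63]
turn about tool x 0.003
shift cm (after turn) [1.25 7.75 4.98]
```

```bash
python3 -m handwheel '[[[0,2.6,1.66,0],[0,2.6,1.66,0],[0,2.55,1.66,0],[0,0,0,0],[0,0,0,0]]]'
python3 - <<'E'
from h import *
go(625.6,209,55,97.7)
p,d=bot.capture('scene'); cv2.imwrite('pics/s5.png',cv2.resize(p[200:360,220:420,::-1],None,fx=4,fy=3.75,interpolation=cv2.INTER_CUBIC))
E
```

```text
time: 14.9
tool_pos: [625.2, 208.9, 132.0]
tcp_rot: [-3.075, 1.569, -2.936]
contact_force: [-0.1, -0.2, -1.0]
grip_width: 49.6
t 14.9 tcp [625.2 208.9 132. ] jawdeg 98.0 down [-0.002 -0.    -1.   ] grip 49.6 F [-0.1 -0.2 -1. ] q [ 0.21  0.67  1.24  0.    1.23 -1.5 ]
turn about tool x 0.005
shift cm (after turn) [7.7  0.01 0.06]
```

View pics/s5.png

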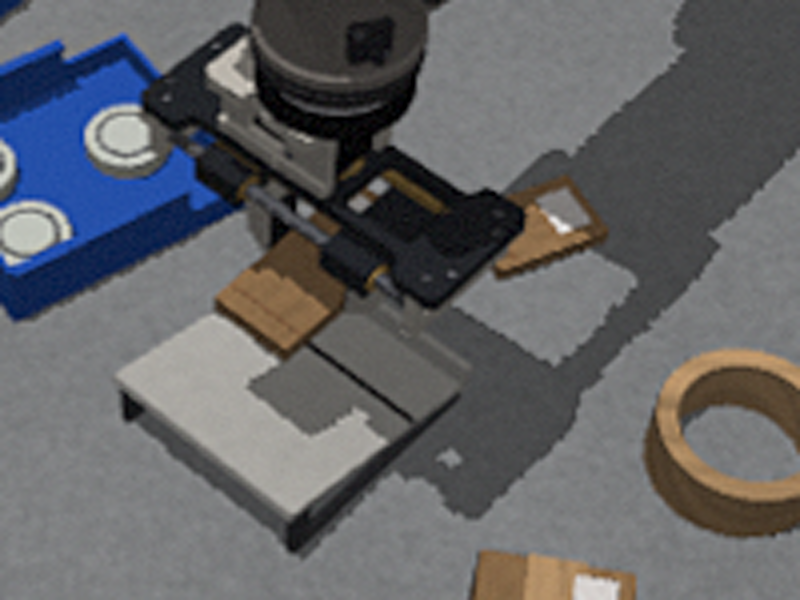

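The carton is held level above the rack (crop 285,290). Lower it to just above contact.

```bash
python3 -m handwheel '[[[2.5,0,0,0],[2.5,0,0,0],[1.5,0,0,0],[1,0,0,0],[0,0,0,0],[0,0,0,0]]]'
python3 -m handwheel '[[[0.5,0,0,0],[0,0,0,0],[0.4,0,0,0],[0,0,0,0],[0.3,0,0,0],[0,0,0,0]]]'
python3 - <<'E'
from h import *
go(625.6,209,37,97.7)
E
```

```text
time: 15.45
tool_pos: [625.7, 206.8, 58.8]
tcp_rot: [-3.026, 1.57, -2.892]
contact_force: [0.3, -0.3, 0.0]
grip_width: 49.9
time: 15.95
tool_pos: [625.7, 207.6, 47.0]
tcp_rot: [0.271, 1.571, 0.405]
contact_force: [-1.8, -0.5, 3.4]
grip_width: 49.4
t 15.95 tcp [625.7 207.6  47. ] jawdeg 97.7 down [ 0.  0. -1.] grip 49.4 F [-1.8 -0.5  3.4] q [ 0.2   0.75  1.33  0.    1.06 -1.5 ]
turn about tool x -0.0
shift cm (after turn) [1.   0.14 0.01]
```

```bash
python3 -m handwheel '[[[0.3,0.1,0,0],[0,0,0,0],[0.3,0,0,0],[0,0,0,0],[0.2,0,0,0],[0,0,0,0]]]'
python3 - <<'E'
from h import *
go(625.6,209,37,97.7)
p,d=bot.capture('scene'); cv2.imwrite('pics/s6.png',cv2.resize(p[220:350,240:390,::-1],None,fx=5,fy=4.6,interpolation=cv2.INTER_CUBIC))
E
```

```text
time: 16.45
tool_pos: [625.7, 208.5, 38.6]
tcp_rot: [0.017, 1.57, 0.151]
contact_force: [-1.9, -2.3, 4.6]
grip_width: 49.9
t 16.45 tcp [625.7 208.5  38.6] jawdeg 97.7 down [ 0.  0. -1.] grip 49.9 F [-1.9 -2.3  4.6] q [ 0.21  0.76  1.33 -0.    1.04 -1.5 ]
turn about tool x -0.0
shift cm (after turn) [ 0.16  0.05 -0.01]
```

View pics/s6.png

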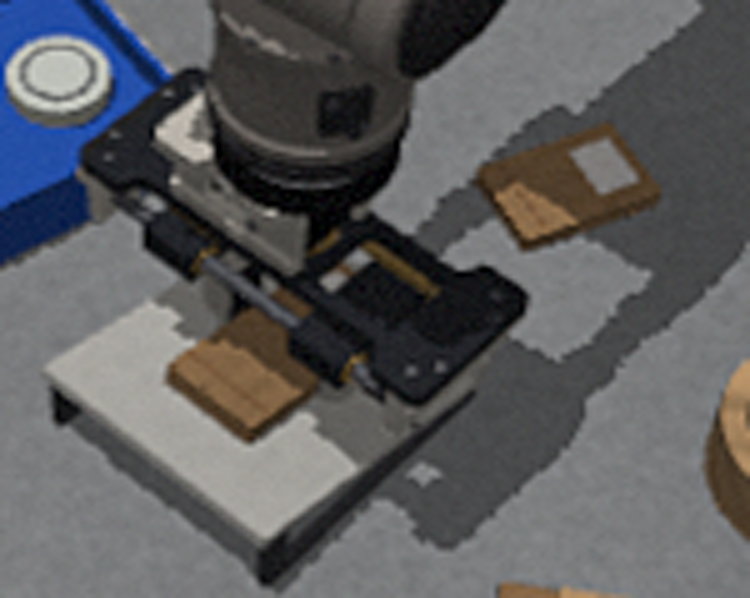

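```bash
python3 -m handwheel '[[[0.1,0,0,0],[0,0,0,0]]]'
python3 -m handwheel '[[[0,0,0,0],[0,0,0,0],[0,0,0,0],[0,0,0,0],[-1,0,0,0],[-3,0,0,0],[-3,0,0,0],[-3,0,0,0]]]' 0.75
python3 - <<'E'
from h import *
go(443,205,120,75.6)
E
```

```text
time: 16.67
tool_pos: [625.8, 208.5, 37.7]
tcp_rot: [-0.055, 1.57, 0.079]
contact_force: [-1.0, -2.6, 5.3]
grip_width: 49.7
time: 17.33
tool_pos: [625.3, 208.6, 139.3]
tcp_rot: [2.808, 1.57, 2.942]
contact_force: [0.3, 0.2, -0.4]
grip_width: 68.7
t 17.33 tcp [625.3 208.6 139.3] jawdeg 97.7 down [-0.  0. -1.] grip 68.7 F [ 0.3  0.2 -0.4] q [ 0.21  0.66  1.24  0.    1.25 -1.5 ]
turn about tool x 0.386
shift cm (after turn) [  1.94  -4.88 -17.57]
```

```bash
python3 -m handwheel '[[[0,0,0,0.097],[0,0,0,0.097],[0,0,0,0.096],[0,0,0,0.096],[0,0,0,0],[0,-0.8,-2.9,0],[0,-0.8,-2.9,0],[0,-0.8,-2.9,0]]]'
python3 -m handwheel '[[[0,-0.8,-2.9,0],[0,-0.8,-2.9,0],[0,-0.8,-2.9,0],[0,0,0,0],[0,0,0,0]]]'
python3 - <<'E'
from h import *
go(443,205,5,75.6)
p,d=bot.capture('scene'); cv2.imwrite('pics/s7.png',cv2.resize(p[220:350,240:390,::-1],None,fx=5,fy=4.6,interpolation=cv2.INTER_CUBIC)); np.savez('s7.npz',p=p,W=cloud('scene',p,d))
p,d=bot.capture('top'); cv2.imwrite('pics/t7.png',cv2.resize(p[145:275,170:300,::-1],None,fx=4.6,fy=4.6,interpolation=cv2.INTER_CUBIC));np.savez('t7.npz',p=p,W=cloud('top',p,d))
E
```

```text
time: 18.0
tool_pos: [534.2, 206.8, 137.7]
tcp_rot: [1.728, 1.571, 1.479]
contact_force: [-0.0, 0.0, -0.4]
grip_width: 68.8
time: 18.42
tool_pos: [444.4, 205.6, 138.6]
tcp_rot: [0.592, 1.57, 0.344]
contact_force: [0.6, -0.1, 0.3]
grip_width: 68.8
t 18.42 tcp [444.4 205.6 138.6] jawdeg 75.8 down [ 0.001  0.    -1.   ] grip 68.8 F [ 0.6 -0.1  0.3] q [ 0.28  0.37  1.75  0.    1.02 -1.05]
turn about tool x 0.003
shift cm (after turn) [13.36 -0.11 -0.13]
```

View pics/s7.png

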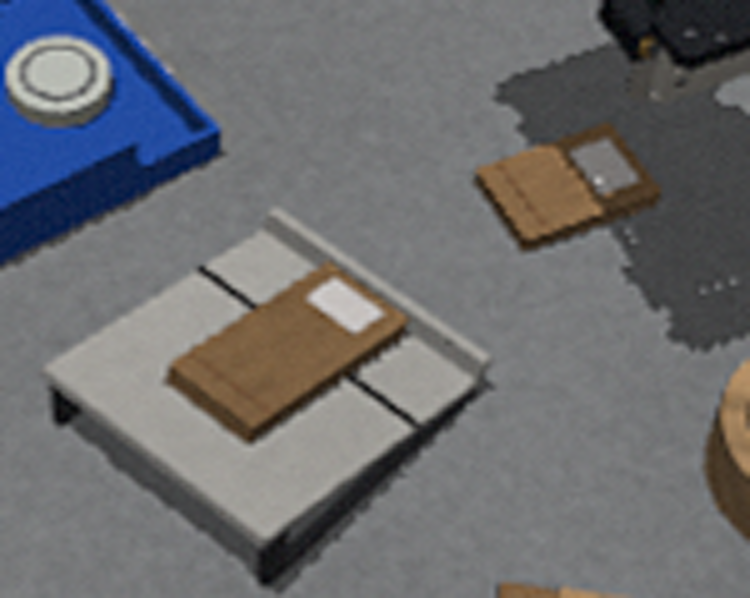

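View pics/t7.png

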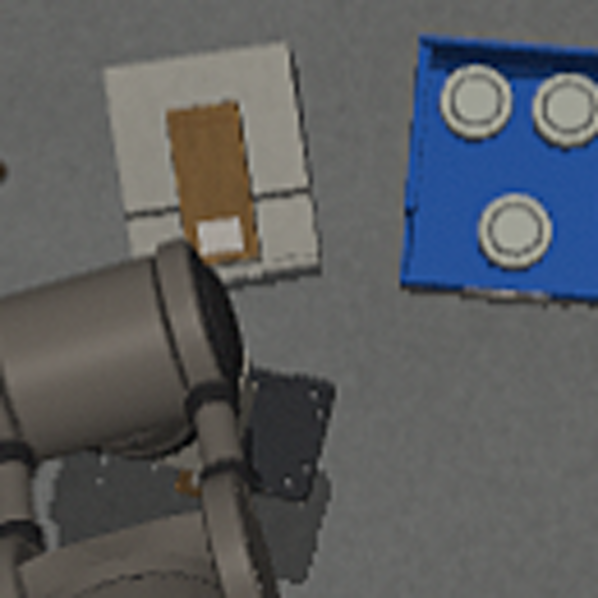

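```bash
cat >> h.py <<'E'
RR=Rn.from_euler('z',.135).as_matrix()@Rn.from_euler('y',-np.radians(15)).as_matrix(); RO=np.array([570,201.5,16.])
def rackrect(c,p,seed,h,win=30,full=True):
    m=bot.camera_model(c); K=np.array([[m['fx'],0,m['cx']],[0,m['fy'],m['cy']],[0,0,1]])
    hsv=cv2.cvtColor(p,cv2.COLOR_RGB2HSV); u,v=seed
    M=((hsv[...,1]>70)&(hsv[...,0]<30)).astype(np.uint8); k,l=cv2.connectedComponents(M,connectivity=4)
    yy,xx=np.where(l==l[v,u])
    q=cv2.undistortPoints(np.c_[xx,yy].astype(float).reshape(-1,1,2),K,m['dist_coeffs']).reshape(-1,2)
    R=Rn.from_euler('xyz',m['rotation']).as_matrix(); D=np.c_[q,np.ones(len(q))]@R.T@RR; o=RR.T@(m['position']-RO)
    X=(o+D*((h-o[2])/D[:,2])[:,None])[:,:2]
    print(c,len(xx),[np.round(t,1) for t in cv2.minAreaRect(X.astype(np.float32))],'x range',np.percentile(X[:,0],[1,99]).round(1),'y',np.percentile(X[:,1],[2,98]).round(1))
E
python3 - <<'E'
from h import *
rackrect('scene',np.load('s7.npz')['p'],(292,300),14)
rackrect('top',np.load('t7.npz')['p'],(216,178),14)
E
```

```text
scene 830 [array([64.7,  3.8]), array([ 53.7, 118.3]), np.float64(89.6)] x range [  6.7 122.8] y [-22.   29.4]
top 456 [array([58.9, -0.8]), array([ 50. , 110.2]), np.float64(89.5)] x range [  5. 113.] y [-25.   23.1]
```

The long carton lies at about x=60, y≈0, straight. Now grip the short carton.

```bash
python3 -m handwheel '[[[3,-0.1,-0.13,0],[3,0,0,0],[3,0,0,0],[2.5,0,0,0],[1.5,0,0,0],[0.3,0,0,0],[0,0,0,0],[0,0,0,0]]]'
python3 - <<'E'
from h import *
go(443,205,4.5,75.6)
E
```

```text
time: 19.18
tool_pos: [444.9, 204.9, 5.2]
tcp_rot: [0.57, 1.569, 0.319]
contact_force: [-0.3, 0.2, -0.5]
grip_width: 68.6
t 19.18 tcp [444.9 204.9   5.2] jawdeg 75.6 down [ 0.001  0.    -1.   ] grip 68.6 F [-0.3  0.2 -0.5] q [ 0.27  0.58  1.87  0.    0.69 -1.04]
turn about tool x -0.0
shift cm (after turn) [ 0.07 -0.04 -0.18]
```

```bash
python3 -m handwheel '[[[0,0,-0.15,0],[0,0,0,0],[0,0,0,0],[0,0,0,0],[0,0,0,0],[0,0,0,0],[0,0,0,0]]]' 0
python3 -m handwheel '[[[-2,0,0,0],[-3,0,0,0],[-3,0,0,0],[-3,0,0,0],[-2,0,0,0],[0,0,0,0]]]'
python3 - <<'E'
from h import *
go(643.6,211.5,137,97.7)
E
```

```text
time: 19.77
tool_pos: [442.6, 205.3, 5.5]
tcp_rot: [0.59, 1.569, 0.338]
contact_force: [-1.9, 0.5, 6.5]
grip_width: 49.2
time: 20.27
tool_pos: [444.4, 205.9, 139.0]
tcp_rot: [0.54, 1.562, 0.288]
contact_force: [0.9, 0.6, 0.4]
grip_width: 49.6
t 20.27 tcp [444.4 205.9 139. ] jawdeg 75.6 down [ 0.008  0.002 -1.   ] grip 49.6 F [0.9 0.6 0.4] q [ 0.28  0.37  1.75  0.    1.01 -1.04]
turn about tool x -0.386
shift cm (after turn) [ 0.37 -2.11 19.81]
```

```bash
python3 -m handwheel '[[[0,0,0,-0.097],[0,0,0,-0.097],[0,0,0,-0.096],[0,0,0,-0.096],[0,0,0,0],[0,0,0,0]]]'
python3 -m handwheel '[[[0,-0.3,2.85,0],[0,-0.3,2.85,0],[0,-0.3,2.85,0],[0,-0.3,2.85,0],[0,-0.3,2.85,0],[0,-0.3,2.85,0],[0,-0.3,2.85,0],[0,0,0,0]]]'
python3 - <<'E'
from h import *
go(643.6,211.5,72,97.7)
E
```

```text
time: 20.77
tool_pos: [441.7, 205.0, 134.1]
tcp_rot: [-3.099, 1.57, -2.967]
contact_force: [-0.2, 0.3, -0.2]
grip_width: 50.0
time: 21.43
tool_pos: [646.6, 210.3, 133.1]
tcp_rot: [-0.124, 1.569, 0.006]
contact_force: [-1.1, -1.2, -0.5]
grip_width: 49.2
t 21.43 tcp [646.6 210.3 133.1] jawdeg 97.4 down [ 0.002  0.    -1.   ] grip 49.2 F [-1.1 -1.2 -0.5] q [ 0.2   0.7   1.17 -0.    1.26 -1.5 ]
turn about tool x -0.005
shift cm (after turn) [ 6.11  0.16 -0.29]
```

```bash
python3 -m handwheel '[[[2,0.1,-0.2,0],[2,0,0,0],[1.5,0,0,0],[0.5,0,0,0],[0,0,0,0],[0,0,0,0]]]'
python3 - <<'E'
from h import *
go(643.6,211.5,57.5,97.7)
p,d=bot.capture('scene'); cv2.imwrite('pics/s8.png',cv2.resize(p[220:350,240:390,::-1],None,fx=5,fy=4.6,interpolation=cv2.INTER_CUBIC))
E
```

```text
time: 21.93
tool_pos: [640.5, 211.8, 75.1]
tcp_rot: [0.397, 1.571, 0.53]
contact_force: [0.8, -0.4, 0.2]
grip_width: 50.0
t 21.93 tcp [640.5 211.8  75.1] jawdeg 97.6 down [ 0.  0. -1.] grip 50.0 F [ 0.8 -0.4  0.2] q [ 0.21  0.75  1.25  0.    1.14 -1.5 ]
turn about tool x -0.001
shift cm (after turn) [ 1.76 -0.08  0.31]
```

View pics/s8.png

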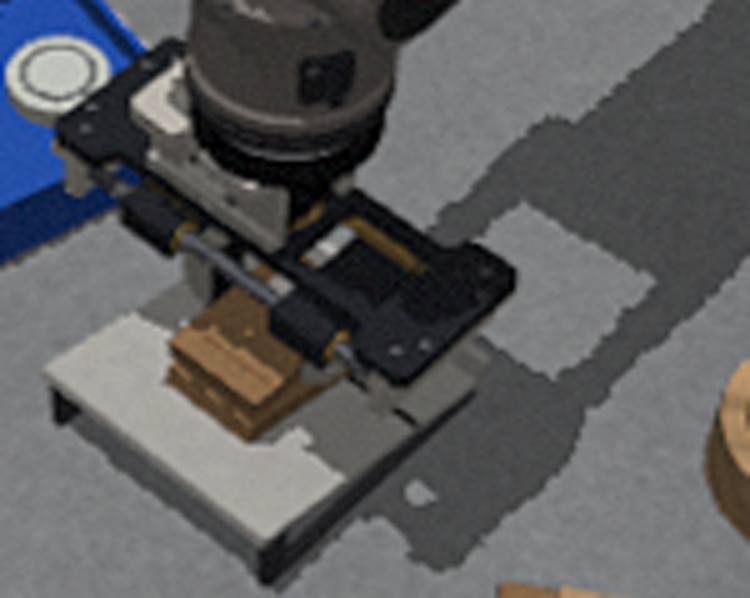

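```bash
python3 -m handwheel '[[[0.7,0,0.3,0],[0,0,0,0],[0.3,0,0,0],[0,0,0,0],[0,0,0,0]]]'
python3 -m handwheel '[[[0.2,0,0,0],[0,0,0,0],[0.2,0,0,0],[0,0,0,0],[0,0,0,0]]]'
python3 - <<'E'
from h import *
go(643.6,211.5,57.5,97.7)
E
```

```text
time: 22.4
tool_pos: [643.6, 212.2, 64.8]
tcp_rot: [0.35, 1.571, 0.484]
contact_force: [-0.3, -0.3, 0.2]
grip_width: 49.7
time: 22.82
tool_pos: [643.6, 212.2, 62.1]
tcp_rot: [0.098, 1.57, 0.232]
contact_force: [-4.0, -0.4, 7.1]
grip_width: 49.8
t 22.82 tcp [643.6 212.2  62.1] jawdeg 97.7 down [ 0.001  0.    -1.   ] grip 49.8 F [-4.  -0.4  7.1] q [ 0.21  0.77  1.25  0.    1.12 -1.5 ]
turn about tool x -0.0
shift cm (after turn) [ 0.46 -0.07 -0.  ]
```

```bash
python3 -m handwheel '[[[0.2,0,0,0],[0,0,0,0],[0.15,0,0,0],[0,0,0,0],[0,0,0,0]]]'
python3 - <<'E'
from h import *
go(643.6,211.5,57,97.7)
p,d=bot.capture('scene'); cv2.imwrite('pics/s9.png',cv2.resize(p[220:350,240:390,::-1],None,fx=5,fy=4.6,interpolation=cv2.INTER_CUBIC))
E
```

```text
time: 23.23
tool_pos: [643.5, 212.2, 58.7]
tcp_rot: [0.037, 1.57, 0.171]
contact_force: [-3.7, -1.9, 7.3]
grip_width: 49.9
t 23.23 tcp [643.5 212.2  58.7] jawdeg 97.7 down [ 0.001  0.    -1.   ] grip 49.9 F [-3.7 -1.9  7.3] q [ 0.21  0.77  1.26 -0.    1.11 -1.5 ]
turn about tool x -0.0
shift cm (after turn) [ 0.17 -0.07 -0.  ]
```

View pics/s9.png

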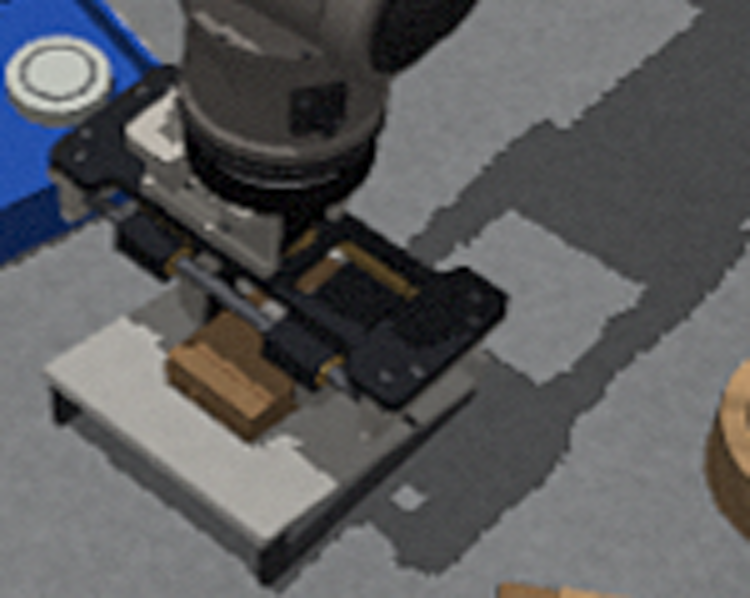

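Good; a hair further, then release and rise.

```bash
python3 -m handwheel '[[[0.12,0,0,0],[0,0,0,0]]]'
python3 -m handwheel '[[[0,0,0,0],[0,0,0,0],[0,0,0,0],[0,0,0,0],[-1,0,0,0],[-3,0,0,0],[-3,0,0,0],[-3,0,0,0]]]' 0.75
python3 -m handwheel '[[[-2,0,-3,0],[-1,0,-3,0],[0,0,-3,0],[0,0,-3,0],[0,0,-3,0],[0,0,-3,0],[0,0,-3,0],[0,0,0,0]]]'
python3 - <<'E'
from h import *
go(443,205,140,97.7)
for c,s in(('scene',(285,290)),('top',(216,172))):
    p,d=bot.capture(c); np.savez(c+'9.npz',p=p,W=cloud(c,p,d))
    b=(240,220,150,130) if c=='scene' else (170,145,220,130)
    cv2.imwrite(f'pics/{c}9.png',cv2.resize(p[b[1]:b[1]+b[3],b[0]:b[0]+b[2],::-1],None,fx=750/b[2],fy=750/b[2]*.92,interpolation=cv2.INTER_CUBIC))
    cv2.imwrite(f'pics/{c}9full.png',p[:,:,::-1])
    W=cloud(c,p,d)
    L=(W-RO)@RR
    for x in (20,35,60,82,105,117):
        k=(abs(L[...,0]-x)<6)&(abs(L[...,1])<12)&(abs(L[...,2])<60); print(c,x,np.median(L[k][:,2]).round(1),k.sum())
E
```

```text
time: 23.45
tool_pos: [643.5, 212.2, 57.5]
tcp_rot: [0.079, 1.57, 0.214]
contact_force: [-4.6, -1.3, 8.7]
grip_width: 49.8
time: 24.12
tool_pos: [643.3, 212.1, 157.5]
tcp_rot: [3.114, 1.57, -3.035]
contact_force: [0.1, 0.4, 0.1]
grip_width: 68.8
time: 24.78
tool_pos: [430.1, 183.5, 186.4]
tcp_rot: [-3.115, 1.567, -2.98]
contact_force: [-0.8, 0.7, 1.5]
grip_width: 68.6
t 24.78 tcp [430.1 183.5 186.4] jawdeg 97.7 down [-0.004 -0.001 -1.   ] grip 68.6 F [-0.8  0.7  1.5] q [ 0.24  0.28  1.74  0.    1.13 -1.47]
turn about tool x 0.001
shift cm (after turn) [4.63 1.96 1.59]
scene 20 13.4 43
scene 35 13.9 14
scene 60 27.1 45
scene 82 26.5 41
scene 105 26.7 44
scene 117 15.4 153
top 20 15.6 26
top 35 17.0 30
top 60 29.0 27
top 82 28.3 29
top 105 28.9 27
top 117 27.8 26
```

View pics/scene9.png

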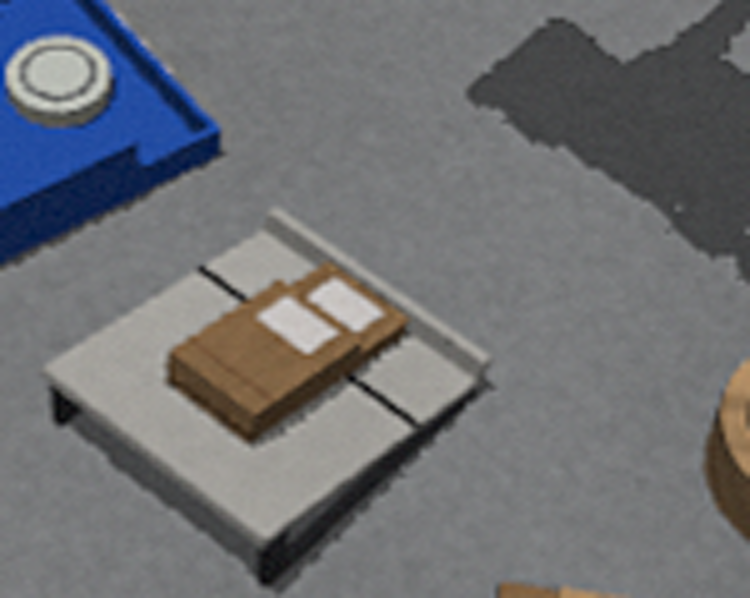

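View pics/top9.png

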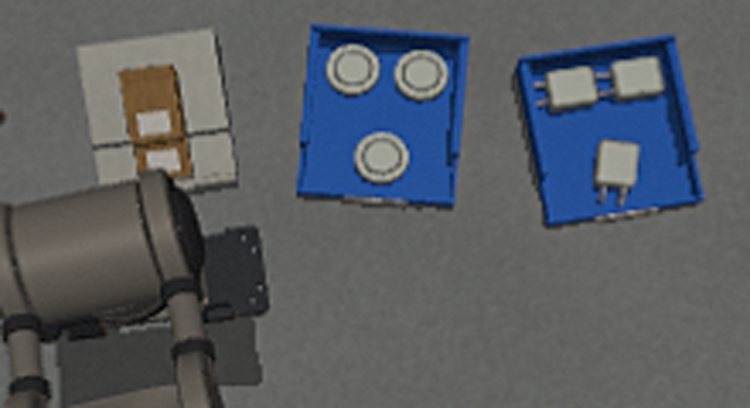

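```bash
python3 - <<'E'
from h import *
from scipy.optimize import least_squares
ims=[]
px=np.array([(275,285),(364,347),(170,355),(254,414)])/[5,4.6]+[240,220]
M=[(-37.5,-25),(-37.5,25),(37.5,-25),(37.5,25)]
def X(v,M,h): 
    r=Rn.from_euler('z',v[2]).as_matrix()[:2,:2]
    return [RR@np.r_[r@m+v[:2],h]+RO for m in M]
s=least_squares(lambda v:(project('scene',X(v,M,28))-px).ravel(),[82,0,0],x_scale=[1,1,.01]);print(s.x.round(3),s.fun.round(1))
for c,b in(('scene',(260,250,80,75)),('top',(190,145,55,52))):
    p=np.load(c+'9.npz')['p'][:,:,::-1]; k=8
    im=cv2.resize(p[b[1]:b[1]+b[3],b[0]:b[0]+b[2]],None,fx=k,fy=k,interpolation=cv2.INTER_CUBIC)
    im[:2]=0
    for cen,l,h,col in(((82.5,0,0),37.5,28,(0,255,0)),((55,0,0),55,14,(255,255,0))):
        q=project(c,X(cen,[(-l,-25),(-l,25),(l,25),(l,-25)],h))
        cv2.polylines(im,[(((q-[b[0],b[1]])+.5)*k).astype(int)],True,col,1)
    cv2.imwrite(f'pics/ov_{c}.png',im)
E
```

```text
[ 8.5846e+01  5.0880e+00 -4.0000e-03] [ 0.8 -0.6 -0.  -0.7 -0.6 -0.1 -0.1  1.3]
```

View pics/ov_scene.png

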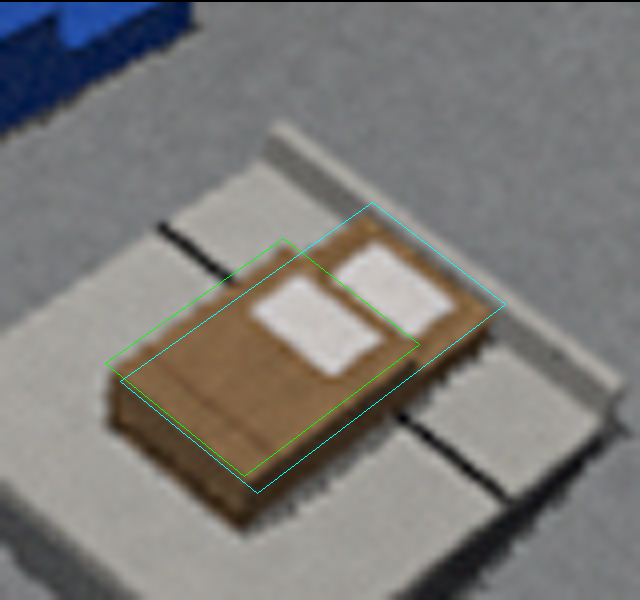

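View pics/ov_top.png

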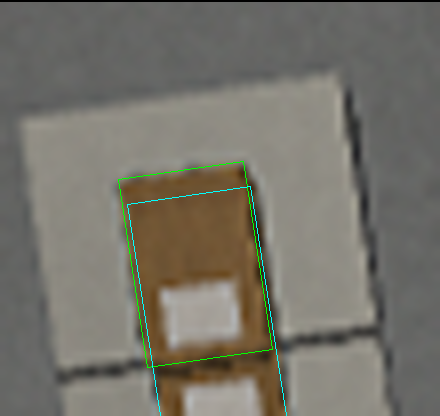

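View pics/scene9full.png

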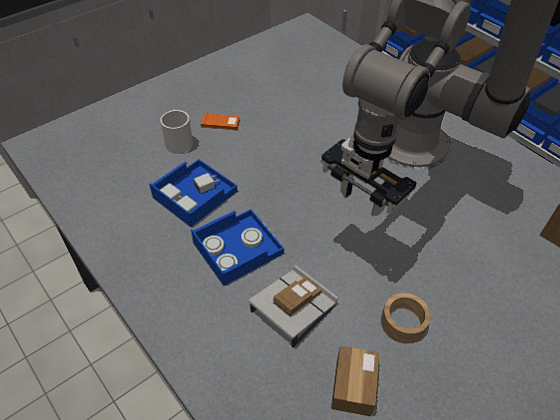

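```bash
python3 -m handwheel '[[[0,0,0,0],[0,0,0,0],[0,0,0,0],[0,0,0,0]]]'; python3 -c "
from plant import bot
print(bot.close_job(), bot.get_obs()['time'])"
```

```text
time: 25.22
tool_pos: [436.1, 184.0, 185.8]
tcp_rot: [2.769, 1.571, 2.903]
contact_force: [-0.6, 0.2, -0.0]
grip_width: 68.8
the job is handed in; nothing more can be done
the job is handed in; nothing more can be done
```

All four items are put away, and I handed the job in after about 25 s. It reports no verdict.

- **Puck and charger:** each lies flat on the floor of its own bin, in front of its like and not on top of it.
- **Long carton:** it lies on the rack at about x 60 mm, y 0, and straight. The lower end is about 5 mm from the lip (limit 14 mm). I last measured this before the short carton went on, and later pictures show no visible shift.
- **Short carton:** it lies on the long carton, straight, with its lower end near the black line. Depth readings put its top face 27–29 mm off the deck, against 28 mm nominal.
- **Disagreement:** the two cameras differ by a few mm on the short carton. In the top view it lies about on the nominal outline (82.5, 0 mm). A corner fit in the scene view gives about (86, +5 mm). Both are within tolerance.
- **Bystanders:** the mug, the tape roll, the parcel and the orange carton look untouched. The gripper ended well clear of everything.

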